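# Start a heated run in the safe order

## Robot

A 7-joint arm with a two-finger parallel gripper is mounted at the origin on a cart in front of the work surface, level with it; the furniture and walls round the work are solid. World frame = base frame: x ahead of the robot, y to its left, z up, the work surface at z = 0. Lengths are in m, angles in rad, forces in N, time in s.
With the tool pointing down it reaches from about 0.4 to 0.875 m from the base axis. Payload 6.5 kg.
Tool frame: the origin (TCP) lies on the centre line of the jaws, within the pads' length; the fingertips stand 25 mm ahead of it and the grasp point (between the pads) lies 6 mm ahead of it; x points along the fingers, z is the direction in which the jaws open and shut, and the axes are right-handed (so a half turn about x gives the same grasp; the last joint's range is limited). The gripper opens to 88 mm and grips with 3 to 60 N. Pads are 18 mm wide; open, the fingers measure 123 mm over their backs; the gripper's body (75 mm by 187 mm) begins 45 mm behind the grasp point.
Start: joints at [1.145, 0.536, -0.004, 1.538, 0.003, 1.067, -0.071], TCP at [0.229, -0.608, 0.264] pointing down, gripper open.
Joint ranges: [-2.7, 2.7], [-0.37, 2.16], [-1.27, 1.26], [0.24, 2.4], [-1.31, 4.45], [0.19, 1.91], [-2.76, 2.76]. Speed limits (rad/s): [2.39, 2.39, 3.14, 3.14, 3.14, 3.14, 3.14].

## Interface

Orientations are given as [roll, pitch, yaw] about the fixed x, y, z axes, in that order (R = Rz(yaw) Ry(pitch) Rx(roll)).
In Python, from rig import r, read_camera gives the robot as it stands.
- The arm moves only by the tool play_rows, never from a script. Its argument "rows" is text: rows parted by semicolons, each of 4 numbers parted by spaces: the shift along the world's x, y, z in cm, then the turn about the world's z in degrees. A call has 1 to 12 rows; each row shifts and turns the pose as measured when the row begins; what a row does not reach is not made up. A row lasts 1/8 s, in which the tool goes at most 62.5 mm and 10.7 degrees, less where a joint would pass 70% of its speed; a pose out of reach is approached as far as the arm can. A call with a gripper value outside its range is refused whole. "grip" is the opening, from -1 (shut) to 1 (fully open), set as the call begins (left out, the last holds). The fingers move at their own pace and stop on an object; "squeeze" is the grip in N (left out, the last holds). Time passes only in rows, so rows that do not move let the fingers close. It gives the time, the measured TCP pose, the force and the opening at its end, in the units of the state.
- r.observe(): the state, without advancing time (a new reading comes with each control period).
- read_camera(name): name is "scene" or "top"; returns a dict with "color" (480x640x3 uint8, red, green, blue), "fx", "fy", "cx", "cy" (pixels), "extrinsics" (4x4, takes a point from camera to world coordinates). Camera axes: x right, y up, looking along -z (the intrinsics and any distortion apply to the point x, -y, -z); pixel columns grow to the right and rows downward; lengths in m; the calibration is good to about 2 mm. A picture is of the moment at which its call begins. There is no depth.
- r.finish_job(): hands the job in, once; it reports no verdict.
The state is a dict: "time": time; "joint_pos": joint angles; "joint_vel": joint speeds; "joint_torque": joint torques, N m; "ee_pos": TCP position; "tcp_rot": TCP orientation; "contact_force": force on the tool from outside, world axes, zero at the start; "wrist_torque": the same for the moment, N m; "grip_width": opening from 0.0 (shut) to 1.0 (fully open).
Only numpy, scipy, OpenCV 4.12 (cv2) and the standard library are available. Lean on these libraries where they do the work, as an engineer would, in place of code of your own. Each camera call takes 0.05 s, during which the arm holds its last target.

## Task

Start the heated run in its safe order: press the green key of the magnetic stirrer all the way in, then the orange key of the block heater, and last the blue key of the interval timer; each key stays in by itself. Press with a light touch, as on a delicate instrument. Nothing is to be picked up: do not lift or shift the instruments or the beaker on the stirrer, and leave everything else on the bench where it lies.

Things in the scene. Friction and masses are not known exactly. Their poses are not given: they have to be found in the camera images.
- stirrer: magnetic stirrer: white housing with a round steel plate (100 mm across, its top 53 mm up, centred 36 mm along +x) on which a glass beaker stands; housing 180 x 130 mm, its deck 45 mm above the bench, about 0.9 kg, loose on rubber feet. Origin: centre of the underside; z up; its green key is on the deck 60 mm from the centre along -x, the side roughly facing the robot.
- stirrer_key_top (a point): centre of the top face of the magnetic stirrer's green key: rectangular, 22 mm along the housing's x and 28 mm along its y, with the top face level, 61 mm above the bench and 16 mm above the deck before it is pressed. The point sinks with the key; its axes are the housing's.
- stirrer_key (a joint): how far the green key is pressed down, m: about 0 to 0.001 at the start, 0.010 at its stop. It moves straight down against about 3 N and stays where it is left; it counts as in beyond 0.006. The cap sits on it on a springy cushion, 2 N per mm, that gives up to 6 mm (not counted here) and comes back: pressing to the stop feels like 3 N rising to about 12 N as the cushion is used up, then hard.
- heater: block heater: grey housing with an aluminium block (86 x 104 mm, top 73 mm up, centred 40 mm along +x) holding twelve small white-lidded tubes, 79 mm up; housing 180 x 130 mm, its deck 45 mm above the bench, about 0.9 kg, loose on rubber feet. Origin: centre of the underside; z up; its orange key is on the deck 60 mm from the centre along -x, the side roughly facing the robot.
- heater_key_top (a point): centre of the top face of the block heater's orange key: rectangular, 22 mm along the housing's x and 28 mm along its y, with the top face level, 61 mm above the bench and 16 mm above the deck before it is pressed. The point sinks with the key; its axes are the housing's.
- heater_key (a joint): how far the orange key is pressed down, m: about 0 to 0.001 at the start, 0.010 at its stop. It moves straight down against about 3 N and stays where it is left; it counts as in beyond 0.006. The cap sits on it on a springy cushion, 2 N per mm, that gives up to 6 mm (not counted here) and comes back: pressing to the stop feels like 3 N rising to about 12 N as the cushion is used up, then hard.
- timer: interval timer: black housing with a sloping display (80 x 112 mm, centred 42 mm along +x) that rises to 75 mm at the back; housing 180 x 130 mm, its deck 45 mm above the bench, about 0.9 kg, loose on rubber feet. Origin: centre of the underside; z up; its blue key is on the deck 60 mm from the centre along -x, the side roughly facing the robot.
- timer_key_top (a point): centre of the top face of the interval timer's blue key: rectangular, 22 mm along the housing's x and 28 mm along its y, with the top face level, 61 mm above the bench and 16 mm above the deck before it is pressed. The point sinks with the key; its axes are the housing's.
- timer_key (a joint): how far the blue key is pressed down, m: about 0 to 0.001 at the start, 0.010 at its stop. It moves straight down against about 3 N and stays where it is left; it counts as in beyond 0.006. The cap sits on it on a springy cushion, 2 N per mm, that gives up to 6 mm (not counted here) and comes back: pressing to the stop feels like 3 N rising to about 12 N as the cushion is used up, then hard.
- beaker: glass beaker, 54 x 57 mm, 71 mm high, loose on the stirrer's round plate, about 60 g. Origin: centre of its foot. A long wall shelf hangs over the back of the bench, 0.58 m and more above it, from 0.58 m ahead of the robot base (x) on: keep elbows and forearms clear of it, for instance with the fingers tilted outward.
- black_marker: marker pen with a black cap, 138 mm long, 14 mm thick, lying on the bench in front of the instruments. Origin: centre of its underside, y along it.
- forceps: steel forceps, 140 x 20 x 10 mm, lying on the bench in front of the instruments. Origin: centre of the underside, y along it.
- red_dish: closed dish with red filling, 62 mm across and 16 mm high, on the bench in front of the instruments. Origin: centre of its underside.
Things that resemble listed ones, but are neither listed nor needed, are in the scene too. What is shaped like the heater but yellow is not meant.

How it is judged:
On the way, in this order (a step that is already met when the one before it is completed fails the run):
1. the green key of the magnetic stirrer is pressed in (value of joint stirrer_key above 0.006 m), for 0.1 s.
2. the orange key of the block heater is pressed in (value of joint heater_key above 0.006 m), for 0.1 s.
3. the blue key of the interval timer is pressed in (value of joint timer_key above 0.006 m), for 0.1 s.
At the end, for the whole second after the job is handed in: All three keys are in by more than 6 of their 10 mm; every instrument stands upright within 20 mm of where it was; the beaker stands upright and at rest on the stirrer's plate; the marker, the forceps and the dish are within 30 mm of where they lay (value of joint each of stirrer_key, heater_key, timer_key above 0.006 m and distance of each of stirrer, heater, timer from where it was at the start of the episode below 0.02 m and angle between each of stirrer, heater, timer's own z axis and vertical below 0.05 rad and horizontal distance between beaker and stirrer below 0.06 m and z of beaker in the frame of stirrer above 0.045 m and angle between beaker's own z axis and vertical below 0.1 rad and distance of each of black_marker, forceps, red_dish from where it was at the start of the episode below 0.03 m and linear speed of beaker below 0.02 m/s); the robot touches nothing.
It fails at once if a key goes in before the one that comes before it is in ((value of joint heater_key above 0.004 m and value of joint stirrer_key below 0.006 m) or (value of joint timer_key above 0.004 m and value of joint heater_key below 0.006 m)).
It fails at once if an instrument is touched with more than 25 N (contact force between any of the fingers, the arm and stirrer above 25 N or contact force between any of the fingers, the arm and heater above 25 N or contact force between any of the fingers, the arm and timer above 25 N).
It fails at once if an instrument is lifted, tilted or shifted by 20 mm (distance of any of stirrer, heater, timer from where it was at the start of the episode above 0.02 m or angle between any of stirrer, heater, timer's own z axis and vertical above 0.1 rad).
It fails at once if the beaker is lifted, tipped or pushed off the stirrer's plate (angle between beaker's own z axis and vertical above 0.3 rad or z of beaker in the frame of stirrer above 0.065 m or horizontal distance between beaker and stirrer above 0.06 m).
It fails at once if the marker, forceps or dish is moved or lifted (distance of any of black_marker, forceps, red_dish from where it was at the start of the episode above 0.03 m).
It also fails if it takes over 45 s, if anything falls off the work surface, if the arm or the gripper's body presses on something with over 40 N, if the wrist force passes 120 N, or if a joint passes its speed limit or range.

## Working session

There is one attempt and no reset: what is moved stays moved. The work goes in short steps, Python scripts to look and compute and a tool call to move; the robot and the scene stay as the last step left them, time stands still between calls to the robot, and variables do not carry over. Pictures are saved under pics/ and viewed, and the job is handed in when it is done.

Besides the shell and the picture viewer there is one more tool, called after ">>>" as name(argument=value, ...) on one line, values as JSON. play_rows: Moves the arm, as the interface text tells. Its arguments: {"type":"object","properties":{"rows":{"type":"string"},"grip":{"type":"number"},"squeeze":{"type":"number"}},"required":["rows"]}

```bash
mkdir -p pics
python3 - <<'E'
from rig import r, read_camera
import cv2,pickle
s=r.observe(); print({k:s[k] for k in ("time","ee_pos","tcp_rot","grip_width","contact_force")})
for n in("scene","top"):
    d=read_camera(n); cv2.imwrite(f"pics/{n}0.png",d["color"][:,:,::-1]); print(n,d["fx"],d["fy"],d["cx"],d["cy"],d["extrinsics"],[k for k in d])
    pickle.dump(d,open(f"{n}0.pkl","wb"))
E
```

```text
{'time': 0.0, 'ee_pos': array([ 0.22862706, -0.60787585,  0.26285154]), 'tcp_rot': array([-3.05305263,  1.56910322,  2.01919165]), 'grip_width': 0.9985868347917108, 'contact_force': array([0.98533076, 0.98051542, 0.53703766])}
scene 438.9763663196201 438.9763663196201 327.6396625376874 237.80325604229213 [[-0.90366331  0.17929318 -0.38890432 -0.07679399]
 [-0.42818213 -0.39367448  0.81343744  1.15605091]
 [-0.00725792  0.90159545  0.43251932  0.62710777]
 [ 0.          0.          0.          1.        ]] ['color', 'fx', 'fy', 'cx', 'cy', 'extrinsics']
top 514.7074709835313 514.7074709835313 318.5619922391978 234.58318767268767 [[ 3.48976425e-03  9.98981337e-01 -4.49901065e-02  3.67952054e-01]
 [-9.99993246e-01  3.53812010e-03  9.95224896e-04  9.37418310e-02]
 [ 1.15339150e-03  4.49863295e-02  9.98986937e-01  1.34669300e+00]
 [ 0.00000000e+00  0.00000000e+00  0.00000000e+00  1.00000000e+00]] ['color', 'fx', 'fy', 'cx', 'cy', 'extrinsics']
```

View pics/scene0.png

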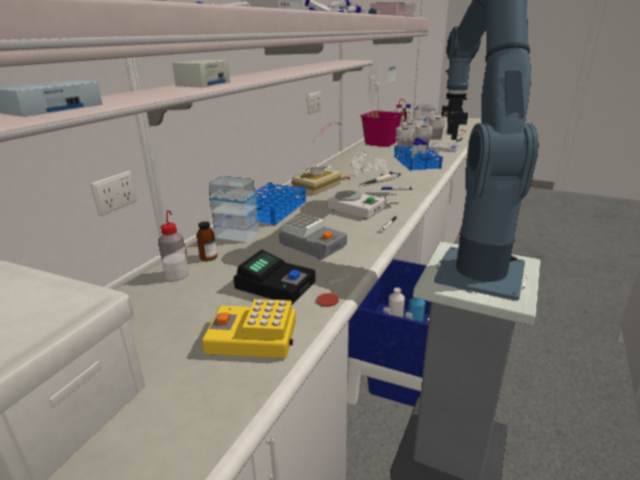

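View pics/top0.png

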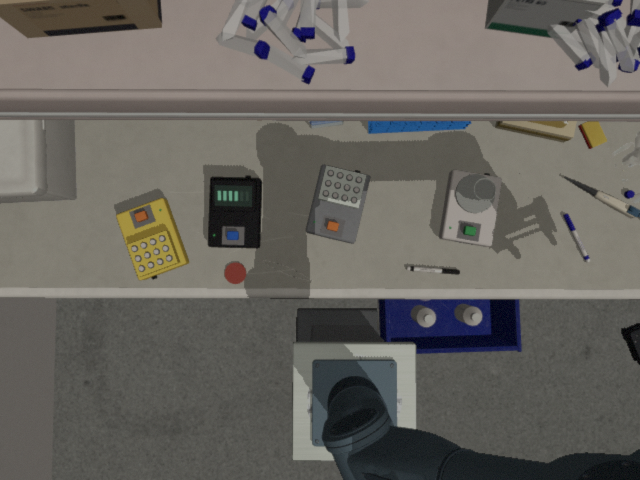

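```bash
cat > h.py <<'E'
import numpy as np,cv2,pickle
def ray(d,u,v):
    E=d["extrinsics"]; c=np.array([(u-d["cx"])/d["fx"],-(v-d["cy"])/d["fy"],-1.]); return E[:3,3],E[:3,:3]@c
def plane(d,u,v,z):
    o,w=ray(d,u,v); return o+w*(z-o[2])/w[2]
def tri(a,b):
    (o1,w1),(o2,w2)=a,b; w1=w1/np.linalg.norm(w1); w2=w2/np.linalg.norm(w2)
    t=np.linalg.lstsq(np.c_[w1,-w2],o2-o1,rcond=None)[0]; p,q=o1+t[0]*w1,o2+t[1]*w2
    return (p+q)/2,np.linalg.norm(p-q)
R={"green":(45,80,80,50,255,255) ,"orange":(5,17,0,0,255,255),"blue":(100,125,0,0,0,0)}
def blobs(d,lo,hi,amin=15):
    m=cv2.inRange(cv2.cvtColor(d["color"],cv2.COLOR_RGB2HSV),lo,hi)
    n,l,st,c=cv2.connectedComponentsWithStats(m)
    return [(c[i].round(1),st[i]) for i in range(1,n) if st[i][4]>=amin],l
C={"green":((45,120,50),(80,255,255)),"orange":((5,150,120),(16,255,255)),"blue":((100,120,80),(122,255,255))}
E
python3 - <<'E'
from h import *
for n in("scene","top"):
    d=pickle.load(open(n+"0.pkl","rb"))
    for k,(lo,hi) in C.items():
        for c,s in blobs(d,lo,hi)[0]: print(n,k,c,s, plane(d,*c,.061).round(4))
    # crops
t=pickle.load(open("top0.pkl","rb"))["color"][:,:,::-1]; s=pickle.load(open("scene0.pkl","rb"))["color"][:,:,::-1]
a=np.hstack([cv2.resize(t[y-40:y+40,x-40:x+40],(260,260),interpolation=2) for x,y in((470,230),(333,226),(233,236))])
b=np.hstack([cv2.resize(s[y-30:y+30,x-30:x+30],(260,260),interpolation=2) for x,y in((371,200),(327,236),(294,274))])
cv2.imwrite("pics/crop0.png",np.vstack([a,b]))
E
```

```text
scene green [369.8 199.7] [367 198   6   4  21] [ 0.4299 -0.2614  0.061 ]
scene orange [327.4 234.8] [323 232  10   7  48] [0.4419 0.0727 0.061 ]
scene orange [223.  318.5] [217 313  13  12 124] [0.4654 0.5496 0.061 ]
scene blue [357.9   9.1] [356   7   4   5  16] [-6.5549 17.3206  0.061 ]
scene blue [216.1  81.5] [209  80  15   4  29] [ 3.4461 -3.2056  0.061 ]
scene blue [ 63.3 107.3] [ 47 103  36   8  96] [ 3.4107 -1.2222  0.061 ]
scene blue [419.3 141.5] [414 138  13   7  50] [ 0.4972 -1.2144  0.061 ]
scene blue [417.2 158.6] [395 146  47  24 745] [ 0.4175 -0.8716  0.061 ]
scene blue [277.  202.3] [ 241  183   65   42 1475] [ 0.7242 -0.0998  0.061 ]
scene blue [293.5 274.1] [288 269  12  11 100] [0.4199 0.3205 0.061 ]
scene blue [411.9 300.2] [409 297   8   9  28] [0.1145 0.3103 0.061 ]
scene blue [397.1 313.1] [358 299  71  27 356] [0.1302 0.3731 0.061 ]
top green [469.5 230.3] [464 226  12   9  84] [ 0.4379 -0.2852  0.061 ]
top orange [140.3 215.9] [135 211  12  11  87] [0.4711 0.5389 0.061 ]
top orange [332.5 225.8] [327 221  12  10  83] [0.448  0.0577 0.061 ]
top blue [265.4  
[... 620 characters left out ...]
.4  71.9] [303  66  11  12  76] [0.8388 0.1197 0.061 ]
top blue [413.9 125.6] [ 368  121  103   12 1016] [ 0.7022 -0.1473  0.061 ]
top blue [630.1 193.8] [627 191   7   7  37] [ 0.5311 -0.6895  0.061 ]
top blue [570.1 222.2] [566 214   9  16  38] [ 0.4591 -0.5374  0.061 ]
top blue [232.3 235. ] [227 231  12   9 101] [0.424  0.3081 0.061 ]
top blue [460.2 317.6] [ 427  300   64   35 1331] [ 0.2207 -0.26    0.061 ]
top blue [518.3 316.6] [517 300   3  32  41] [ 0.2237 -0.4043  0.061 ]
top blue [388.5 329.2] [387 316   3  26  36] [ 0.1916 -0.0818  0.061 ]
top blue [427.2 331.6] [424 328   7   7  19] [ 0.186  -0.1778  0.061 ]
top blue [513.8 345.2] [499 333  22  18  53] [ 0.1532 -0.3922  0.061 ]
```

View pics/crop0.png

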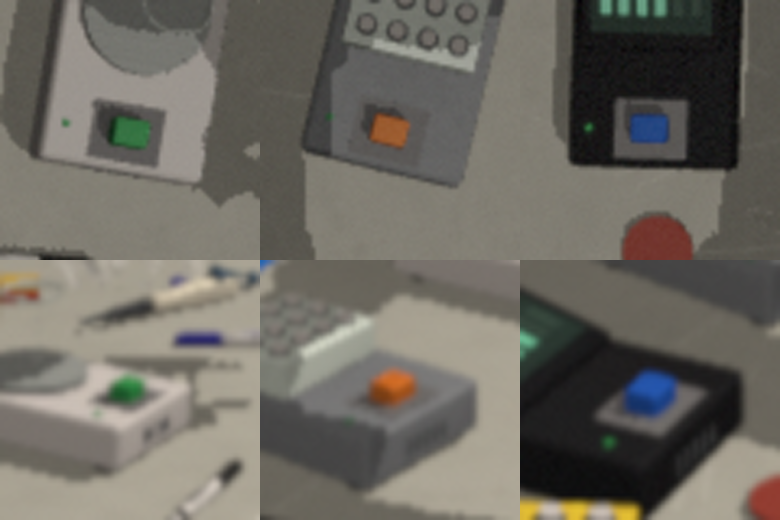

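Run:
```python
from h import *
from rig import r
from scipy.spatial.transform import Rotation as Ro
s=r.observe(); M=Ro.from_euler("xyz",s["tcp_rot"]).as_matrix(); print("tool axes cols\n",M.round(3))
S=pickle.load(open("scene0.pkl","rb"));T=pickle.load(open("top0.pkl","rb"))
for k,a,b in(("g",(369.8,199.7),(469.5,230.3)),("o",(327.4,234.8),(332.5,225.8)),("b",(293.5,274.1),(232.3,235.))):
    print(k,[x.round(4) for x in tri(ray(S,*a),ray(T,*b))])
# orientation/size of key in top view
for k,p in(("green",(469,230)),("orange",(332,226)),("blue",(232,235))):
    l=blobs(T,*C[k])[1]; m=(l==l[p[1],p[0]]).astype(np.uint8)
    q=cv2.boxPoints(cv2.minAreaRect(np.argwhere(m)[:,::-1].astype(np.float32))); w=np.array([plane(T,*x,.061)[:2] for x in q]); print(k,w.round(3).tolist())
# housing check
hsv=T["color"]
```

```text
tool axes cols
 [[-0.001  0.936  0.352]
 [ 0.001  0.352 -0.936]
 [-1.    -0.    -0.002]]
g [array([ 0.4389, -0.2881,  0.0504]), np.float64(0.0009)]
o [array([0.4488, 0.0576, 0.0532]), np.float64(0.0006)]
b [array([0.4252, 0.3097, 0.0539]), np.float64(0.0019)]
green [[0.43, -0.271], [0.449, -0.274], [0.445, -0.3], [0.426, -0.297]]
orange [[0.441, 0.072], [0.461, 0.067], [0.455, 0.043], [0.435, 0.048]]
blue [[0.434, 0.321], [0.434, 0.294], [0.414, 0.294], [0.414, 0.321]]
```

>>> play_rows(rows="0 0 0 0; 2 4 0 -8; 2.5 4 0 -8; 2.5 4 0 -8; 2.5 4 0 -5; 2.5 4 0 0; 2.5 4 0 0; 2.5 4 0 0; 2.5 3 0 0; 0 0 0 0", grip=-1, squeeze=10)

```text
time: 1.35
ee_pos: [0.4268, -0.2864, 0.2613]
tcp_rot: [-2.802, 1.567, 1.747]
contact_force: [0.7, -0.3, -0.4]
grip_width: 0.004
```

```bash
cat > st.py <<'E'
from rig import r, read_camera
import cv2,sys,pickle
from scipy.spatial.transform import Rotation as Ro
import numpy as np
s=r.observe(); M=Ro.from_euler("xyz",s["tcp_rot"]).as_matrix()
print(s["time"],s["ee_pos"].round(4),"tool x",M[:,0].round(3),"jaw deg",np.degrees(np.arctan2(M[1,2],M[0,2])).round(1),s["contact_force"].round(2),s["grip_width"],np.abs(s["joint_vel"]).max().round(3))
if len(sys.argv)>1:
    ims=[]
    for n in("scene","top"):
        d=read_camera(n); pickle.dump(d,open(n+sys.argv[1]+".pkl","wb")); ims.append(d["color"][:,:,::-1])
    x=[cv2.resize(ims[0][150:330,220:460],(400,300)),cv2.resize(ims[1][150:300,180:520],(400,176))]
    x[1]=cv2.copyMakeBorder(x[1],0,124,0,0,cv2.BORDER_CONSTANT)
    cv2.imwrite(f"pics/st{sys.argv[1]}.png",np.hstack(x))
E
python3 st.py 1
```

```text
1.35 [ 0.4268 -0.2864  0.2613] tool x [-0.001  0.004 -1.   ] jaw deg -99.4 [ 0.68 -0.3  -0.42] 0.0040571736204062245 0.05
```

View pics/st1.png

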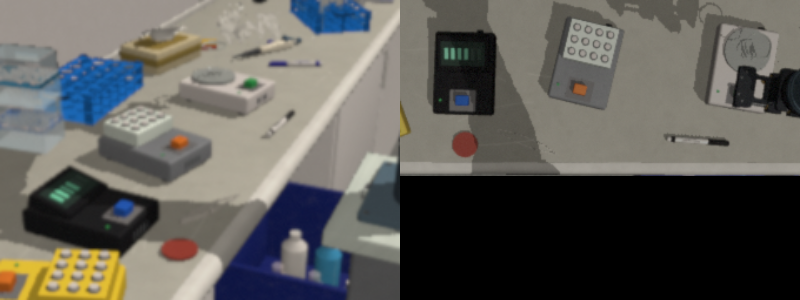

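>>> play_rows(rows="1.1 0 -4 0; 0 0 -4 0; 0 0 -4 0; 0 0 -2.5 0; 0 0 0 0; 0 0 0 0")

```text
time: 2.2
ee_pos: [0.4303, -0.2999, 0.1139]
tcp_rot: [-0.203, 1.566, -1.958]
contact_force: [-0.5, 0.1, 0.5]
grip_width: 0.008
```

```bash
python3 st.py 2
python3 - <<'E'
import cv2,pickle,numpy as np
t=pickle.load(open("top2.pkl","rb"))["color"][:,:,::-1]; s=pickle.load(open("scene2.pkl","rb"))["color"][:,:,::-1]
cv2.imwrite("pics/c2.png",np.hstack([cv2.resize(s[160:240,320:420],(400,320),interpolation=2),cv2.resize(t[160:260,420:545],(400,320),interpolation=2)]))
E
```

```text
2.2 [ 0.4303 -0.2999  0.1139] tool x [-0.002 -0.004 -1.   ] jaw deg -100.6 [-0.53  0.09  0.47] 0.007732412763727269 0.011
```

View pics/c2.png

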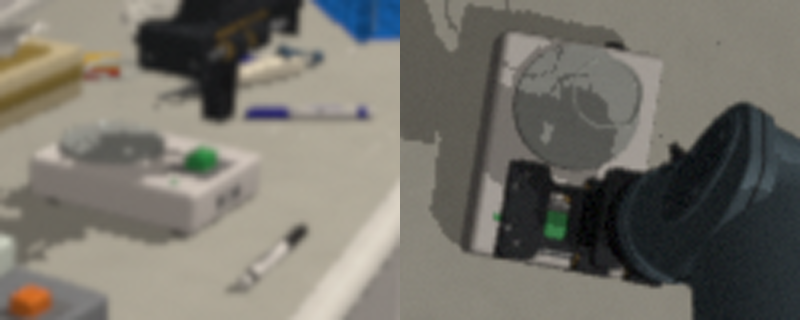

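Run:
```python
from h import *
for n in("scene","top"):
    d=pickle.load(open(n+"2.pkl","rb"));E=d["extrinsics"]
    for p in((.4303,-.2999,.0889),(.438,-.287,.061)):
        c=E[:3,:3].T@(np.array(p)-E[:3,3]); print(n,p,(d["cx"]+d["fx"]*c[0]/-c[2]).round(1),(d["cy"]-d["fy"]*c[1]/-c[2]).round(1))
```

```text
scene (0.4303, -0.2999, 0.0889) 373.6 189.2
scene (0.438, -0.287, 0.061) 370.2 197.1
top (0.4303, -0.2999, 0.0889) 478.9 232.8
top (0.438, -0.287, 0.061) 470.2 230.3
```

>>> play_rows(rows="0.8 1.3 0 0; 0 0 0 0; 0 0 -1.5 0; 0 0 0 0")

```text
time: 2.8
ee_pos: [0.4407, -0.2857, 0.1002]
tcp_rot: [0.57, 1.564, -1.183]
contact_force: [0.2, 0.3, 0.0]
grip_width: 0.004
```

>>> play_rows(rows="-0.2 -0.1 -0.7 0; 0 0 -0.4 0; 0 0 -0.3 0; 0 0 -0.3 0; 0 0 0 0")

```text
time: 3.42
ee_pos: [0.4383, -0.2871, 0.0819]
tcp_rot: [0.502, 1.565, -1.252]
contact_force: [-0.6, 0.2, 2.1]
grip_width: 0.006
```

>>> play_rows(rows="0 0 -0.3 0; 0 0 -0.3 0; 0 0 0 0")

```text
time: 3.8
ee_pos: [0.4383, -0.2871, 0.0758]
tcp_rot: [0.519, 1.565, -1.236]
contact_force: [0.5, 0.5, 2.5]
grip_width: 0.007
```

>>> play_rows(rows="0 0 -0.3 0; 0 0 0 0")

```text
time: 4.05
ee_pos: [0.4384, -0.2872, 0.0729]
tcp_rot: [0.528, 1.565, -1.227]
contact_force: [-2.3, 2.4, 7.2]
grip_width: 0.004
```

>>> play_rows(rows="0 0 -0.15 0; 0 0 0 0")

```text
time: 4.3
ee_pos: [0.4384, -0.2872, 0.072]
tcp_rot: [0.512, 1.565, -1.242]
contact_force: [-2.4, 1.7, 8.9]
grip_width: 0.007
```

>>> play_rows(rows="0 0 1 0; 0 0 2 0; 0 0 3.5 0; 0 0 4 0; 0 0 2 0; 0 0 0 0")

```text
time: 5.05
ee_pos: [0.4379, -0.2872, 0.2006]
tcp_rot: [0.512, 1.564, -1.242]
contact_force: [0.3, -0.3, 0.3]
grip_width: 0.004
```

>>> play_rows(rows="0.2 3 0 -2; 0.2 4 0 -2; 0.2 4.5 0 0; 0.2 4.5 0 0; 0.2 4.5 0 0; 0.2 4.5 0 0; 0 4.5 0 0; 0 4 0 0; 0 1.5 0 0; 0 0 0 0; 0 0 0 0")

```text
time: 6.42
ee_pos: [0.4425, 0.0725, 0.1896]
tcp_rot: [-0.823, 1.557, -2.651]
contact_force: [0.5, -0.2, 0.3]
grip_width: 0.005
```

```bash
python3 st.py 3
python3 - <<'E'
from h import *
t=pickle.load(open("top3.pkl","rb"));s=pickle.load(open("scene3.pkl","rb"))
for n,d in(("t",t),("s",s)):
  for c,st in blobs(d,*C["green"])[0]: print(n,c,st)
t=t["color"][:,:,::-1];s=s["color"][:,:,::-1]
cv2.imwrite("pics/c3.png",np.hstack([cv2.resize(s[160:280,280:430],(400,320),interpolation=2),cv2.resize(t[150:270,380:530],(400,320),interpolation=2)]))
E
```

```text
6.425 [0.4425 0.0725 0.1896] tool x [-0.012 -0.007 -1.   ] jaw deg -104.8 [ 0.52 -0.23  0.3 ] 0.0052597908838897265 0.007
t [468.6 230.4] [464 226  11   9  77]
```

View pics/c3.png

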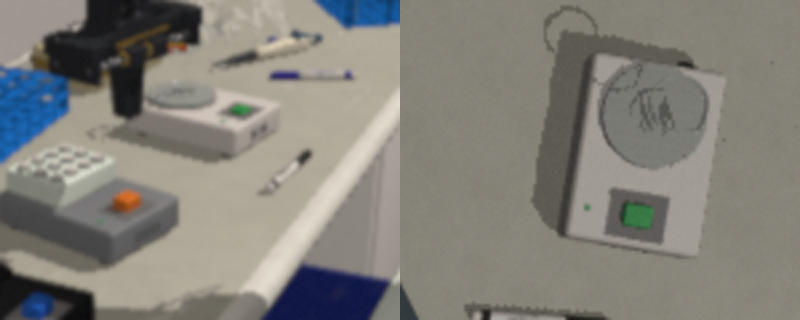

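>>> play_rows(rows="0.6 -1.5 -2 0; 0 0 -3 0; 0 0 -2.2 0; 0 0 0 0; 0 0 0 0")

```text
time: 7.15
ee_pos: [0.4502, 0.0524, 0.117]
tcp_rot: [-0.616, 1.559, -2.453]
contact_force: [0.1, 0.3, -0.1]
grip_width: 0.003
```

>>> play_rows(rows="-0.2 0.5 -1.2 0; 0 0 -0.5 0; 0 0 -0.4 0; 0 0 0 0; 0 0 0 0")

```text
time: 7.78
ee_pos: [0.4492, 0.058, 0.0962]
tcp_rot: [-0.454, 1.562, -2.291]
contact_force: [-0.6, 0.3, -0.4]
grip_width: 0.007
```

>>> play_rows(rows="0 0 -0.5 0; 0 0 -0.4 0; 0 0 -0.3 0; 0 0 -0.3 0; 0 0 0 0")

```text
time: 8.4
ee_pos: [0.4496, 0.058, 0.0806]
tcp_rot: [-0.396, 1.562, -2.233]
contact_force: [-0.4, -0.1, 2.3]
grip_width: 0.006
```

>>> play_rows(rows="0 0 -0.3 0; 0 0 -0.2 0; 0 0 0 0")

```text
time: 8.78
ee_pos: [0.4496, 0.058, 0.0754]
tcp_rot: [-0.383, 1.562, -2.22]
contact_force: [-1.0, 0.7, 3.6]
grip_width: 0.006
```

```bash
python3 st.py
```

```text
8.775 [0.4496 0.058  0.0754] tool x [-0.005 -0.007 -1.   ] jaw deg -105.3 [-1.01  0.7   3.6 ] 0.0060930480863314465 0.002
```

>>> play_rows(rows="0 0 -0.25 0; 0 0 0 0")

```text
time: 9.02
ee_pos: [0.4497, 0.058, 0.073]
tcp_rot: [-0.375, 1.562, -2.212]
contact_force: [-1.3, 0.2, 7.0]
grip_width: 0.006
```

>>> play_rows(rows="0 0 -0.15 0; 0 0 0 0")

```text
time: 9.28
ee_pos: [0.4497, 0.058, 0.0719]
tcp_rot: [-0.362, 1.562, -2.199]
contact_force: [-1.9, -0.5, 8.8]
grip_width: 0.007
```

>>> play_rows(rows="0 0 1 0; 0 0 2 0; 0 0 3.5 0; 0 0 4 0; 0 0 1 0; 0 0 0 0")

```text
time: 10.02
ee_pos: [0.4487, 0.0577, 0.1897]
tcp_rot: [-0.458, 1.561, -2.295]
contact_force: [0.4, -0.4, -0.0]
grip_width: 0.004
```

>>> play_rows(rows="-0.3 3 0 5; -0.4 3.5 0 5; -0.4 4 0 5; -0.4 4 0 0; -0.4 4 0 0; -0.3 3 0 0; 0 2 0 0; 0 0 0 0; 0 0 0 0")

```text
time: 11.15
ee_pos: [0.42, 0.2945, 0.1775]
tcp_rot: [-0.852, 1.543, -2.422]
contact_force: [-0.1, -0.7, 0.1]
grip_width: 0.007
```

```bash
python3 st.py 4
python3 - <<'E'
from h import *
t=pickle.load(open("top4.pkl","rb"));s=pickle.load(open("scene4.pkl","rb"))
t=t["color"][:,:,::-1];s=s["color"][:,:,::-1]
cv2.imwrite("pics/c4.png",np.hstack([cv2.resize(s[190:310,230:380],(400,320),interpolation=2),cv2.resize(t[140:290,190:378],(400,320),interpolation=2)]))
E
```

```text
11.15 [0.42   0.2945 0.1775] tool x [-0.021 -0.018 -1.   ] jaw deg -90.0 [-0.12 -0.69  0.05] 0.007337986580359745 0.008
```

View pics/c4.png

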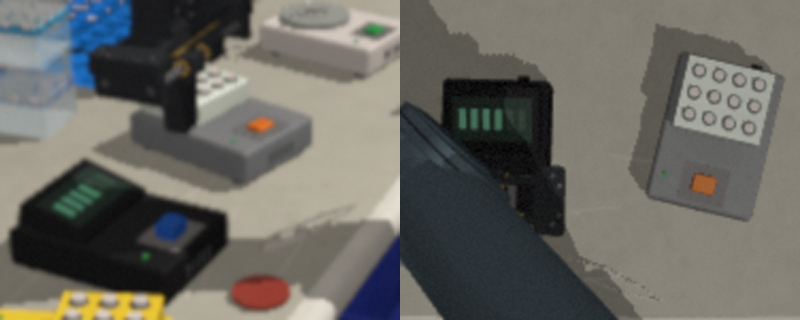

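>>> play_rows(rows="0.5 1.4 -1.5 0; 0 0 -2 0; 0 0 -2 0; 0 0 -1 0; 0 0 0 0; 0 0 0 0")

```text
time: 12.0
ee_pos: [0.4285, 0.304, 0.1129]
tcp_rot: [-0.74, 1.546, -2.319]
contact_force: [0.3, -0.2, -0.0]
grip_width: 0.006
```

>>> play_rows(rows="-0.4 0.5 -0.8 0; 0 0 -0.5 0; 0 0 -0.3 0; 0 0 0 0; 0 0 0 0")

```text
time: 12.62
ee_pos: [0.4247, 0.3099, 0.0969]
tcp_rot: [-0.727, 1.548, -2.306]
contact_force: [-0.0, 0.1, 0.3]
grip_width: 0.005
```

>>> play_rows(rows="0 0 -0.5 0; 0 0 -0.4 0; 0 0 -0.3 0; 0 0 -0.3 0; 0 0 0 0")

```text
time: 13.25
ee_pos: [0.425, 0.31, 0.0813]
tcp_rot: [-0.718, 1.548, -2.297]
contact_force: [-1.1, -1.3, 1.8]
grip_width: 0.006
```

>>> play_rows(rows="0 0 -0.3 0; 0 0 -0.3 0; 0 0 0 0")

```text
time: 13.62
ee_pos: [0.425, 0.31, 0.0751]
tcp_rot: [-0.712, 1.549, -2.291]
contact_force: [-0.6, -0.1, 2.1]
grip_width: 0.005
```

>>> play_rows(rows="0 0 -0.25 0; 0 0 0 0")

```text
time: 13.88
ee_pos: [0.425, 0.31, 0.0729]
tcp_rot: [-0.706, 1.549, -2.285]
contact_force: [-1.1, -1.5, 7.3]
grip_width: 0.004
```

>>> play_rows(rows="0 0 -0.15 0; 0 0 0 0")

```text
time: 14.12
ee_pos: [0.4251, 0.3101, 0.0721]
tcp_rot: [-0.692, 1.549, -2.271]
contact_force: [-3.0, -1.5, 8.9]
grip_width: 0.005
```

>>> play_rows(rows="0 0 1 0; 0 0 2 0; 0 0 3.5 0; 0 0 4 0; 0 0 2 0; 0 0 0 0")

```text
time: 14.88
ee_pos: [0.4245, 0.3096, 0.2006]
tcp_rot: [-0.707, 1.548, -2.286]
contact_force: [-0.1, 0.1, -0.7]
grip_width: -0.0
```

>>> play_rows(rows="0 -3 0 0; 0.5 -4 1 0; 0.5 -4 1 0; 0.3 -3 0 0; 0 0 0 0; 0 0 0 0")

```text
time: 15.62
ee_pos: [0.4343, 0.1655, 0.2152]
tcp_rot: [-0.847, 1.541, -2.424]
contact_force: [0.0, 1.1, -0.3]
grip_width: 0.008
```

```bash
python3 st.py 5
python3 - <<'E'
from h import *
t0=pickle.load(open("top0.pkl","rb"));s0=pickle.load(open("scene0.pkl","rb"))
t=pickle.load(open("top5.pkl","rb"));s=pickle.load(open("scene5.pkl","rb"))
C["red"]=((0,130,80),(4,255,255))
for k in C:
  for n,a in(("t0",t0),("t5",t),("s0",s0),("s5",s)):
    print(k,n,[(c.tolist(),int(st[4])) for c,st in blobs(a,*C[k])[0] if (200<c[1]<280 and 200<c[0]<500) or (n[0]=="s" and 190<c[1]<310 and 280<c[0]<380)])
t=t["color"][:,:,::-1];s=s["color"][:,:,::-1]
cv2.imwrite("pics/c5.png",np.vstack([cv2.resize(s[160:320,220:460],(600,400),interpolation=2)[:300],cv2.resize(t[140:290,190:490],(600,300),interpolation=2)]))
E
```

```text
15.625 [0.4343 0.1655 0.2152] tool x [-0.022 -0.019 -1.   ] jaw deg -90.3 [ 0.02  1.07 -0.25] 0.007547313274176814 0.011
green t0 [([469.5, 230.3], 84)]
green t5 [([468.5, 230.4], 77)]
green s0 [([369.8, 199.7], 21)]
green s5 []
orange t0 [([332.5, 225.8], 83)]
orange t5 [([332.9, 226.0], 72)]
orange s0 [([327.4, 234.8], 48)]
orange s5 [([327.3, 236.5], 29)]
blue t0 [([232.3, 235.0], 101)]
blue t5 [([231.6, 234.9], 57)]
blue s0 [([277.0, 202.3], 1475), ([293.5, 274.1], 100)]
blue s5 [([275.9, 203.4], 1351), ([293.7, 276.2], 53)]
red t0 [([234.9, 272.7], 330)]
red t5 [([234.8, 272.9], 319)]
red s0 [([327.3, 299.3], 199)]
red s5 [([327.2, 299.4], 200)]
```

View pics/c5.png

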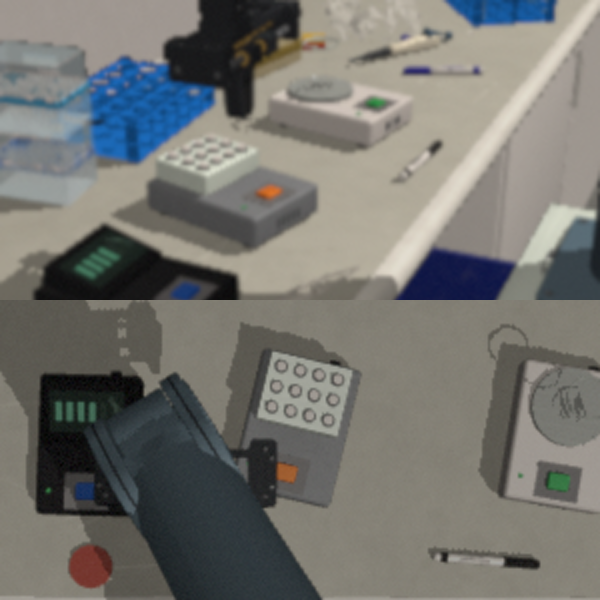

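Run:
```python
from h import *
a=[]
for n in "0235":
    t=pickle.load(open(f"top{n}.pkl","rb"))["color"][:,:,::-1];s=pickle.load(open(f"scene{n}.pkl","rb"))["color"][:,:,::-1]
    a.append(np.vstack([cv2.resize(t[150:260,425:515],(200,244),interpolation=2),cv2.resize(s[165:225,315:395],(200,150),interpolation=2)]))
cv2.imwrite("pics/bk.png",np.hstack(a))
```

```text
(no output)
```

View pics/bk.png

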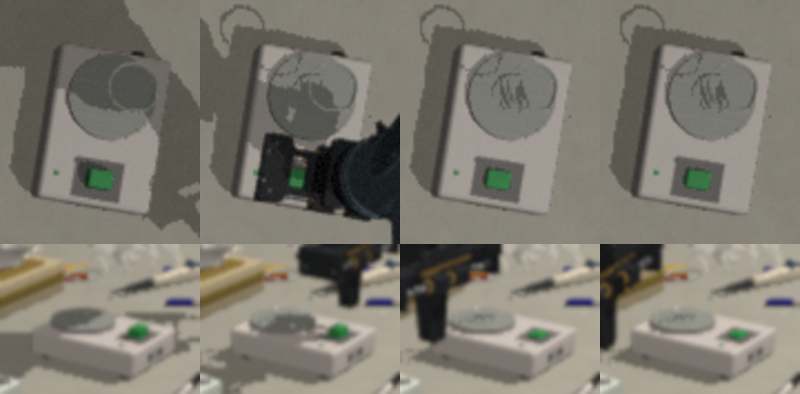

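Run:
```python
from rig import r
print(r.finish_job())
```

```text
the job is handed in; nothing more can be done
None
```

I pressed the green stirrer key, then the orange heater key, then the blue timer key with the closed fingertips, and handed the job in at about 15.7 s. Each key went down to its stop. The force rose at roughly 2 N per mm at the end and read at most 8.9 N, well below the 25 N limit.

**Keys:** the last pictures show all three caps sunk on their decks.

**Instruments and dish:** in the top view the key patches are within 1 px (about 2.5 mm) of where they were, and the dish within 0.2 px.

**Beaker:** its rim shadow is in the same place as just before the first press, so it is still standing. The arm's shadow hid it in the very first picture.

**Arm:** it stopped clear of everything, with its tips about 19 cm above the bench.

**Checks that disagreed or were left out:**
- **Key height:** from the two views the key centres came out at 50–54 mm, not the 61 mm in the text. I put this down to the colour patches including the keys' sides. The arm was already feeling the keys at its first reading after approach, with the tips at about 56–57 mm, which fits a 61 mm top already pressed a little.
- **Marker and forceps:** I did not measure either one. The marker looks unmoved in the pictures, and the forceps were only faintly visible in front of the heater and timer. The tool never came near either of them.

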